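# Set the seedling tray on the sloping drain rack

## Task

Put the empty white seedling tray on the sloping drain rack so it can drip dry: lying open side up, flat on the two rails along the slope and centred over them, its lower end up against the blue stop. Set it down gently, without dropping it, let go, and leave the frog, pot, trowel and spray bottle where they are.

Things in the scene. Friction and masses are not known exactly. Their poses are not given: they have to be found in the camera images.
- tray: White plastic seedling tray, three open cells in a row, 160 long (x) x 60 wide (y) x 50 high (z), walls 3, cross walls at x = -27 and 27; 60 to 130 g. Stands loose on the bench, open side up. Origin: centre of its underside; z points up out of its mouth. Both ends are alike, either may be the lower. Rigid: grip it across its 60 width at the middle, from above; 12 N is plenty.
- rack_deck: Sloping top of the rack: two wooden rails, 44 over their outsides, 195 long, rising 15 deg (0.262 rad) along +x; y level, z normal to the slope. Origin: on the rails' top plane, midway between them, at the face of the blue stop at the low end (44 wide, 8 thick, 22 high, at x -8 to 0). Rails end at x 187. A tray fully home has its origin at (80, 0, 0); it may not slide down by itself.
- frog: Green glazed ceramic frog, about 70 wide and 70 high, loose. Origin: centre of its underside. A bystander.
- pot: Empty terracotta flower pot, wider at the top with a thick rim, 110 across, 95 high, loose. Origin: centre of its underside. A bystander.
- trowel: Green hand trowel lying flat, 310 long along its x, blade (66 wide) to +x, up to 30 high. Origin: on the bench under its neck. A bystander.
- sprayer: Lever-action spray bottle, pale blue with an orange head, 80 across, 235 high, standing loose. Origin: centre of its underside. A bystander.
- rack: Wooden drain rack fixed to the bench: base board 220 (x) x 110 (y) x 12, two posts, and the sloping rails on top (rack_deck), uphill along +x, 50 above the bench at the stop and 98 at the high end. Nothing stands beside the rails. Origin: on the bench, about under the middle of a tray that is fully home.
There are look-alikes about, which are no part of the job. Of the things like the tray, leave any that is brown or pink; of the rest the larger one is meant.

How it is judged:
At the end, for the whole second after the job is handed in: The tray rests still on the rails, open side up, flat on them (within 0.06 rad and 4 mm), along the slope (within 0.12 rad), centred within 12 mm across, its lower end no more than 12 mm from the stop (x of tray in the frame of rack_deck between 0.076 and 0.092 m and y of tray in the frame of rack_deck between -0.012 and 0.012 m and z of tray in the frame of rack_deck between -0.004 and 0.004 m and angle between the z axis of tray and the z axis of rack_deck, either way round below 0.06 rad and angle between the x axis of tray and the x axis of rack_deck, either way round below 0.12 rad and angle between tray's own z axis and vertical below 0.6 rad and contact force between tray and rack_deck above 0.2 N and linear speed of tray below 0.02 m/s); the robot touches nothing.
It fails at once if the tray is dropped or knocked: it moves faster than 0.5 m/s while the fingers do not hold it (linear speed of tray above 0.5 m/s and contact force between the fingers and tray below 0.05 N).
It fails at once if the frog is moved by more than 20 mm (distance of frog from where it was at the start of the episode above 0.02 m).
It fails at once if the pot is moved by more than 20 mm (distance of pot from where it was at the start of the episode above 0.02 m).
It fails at once if the trowel is moved by more than 20 mm (distance of trowel from where it was at the start of the episode above 0.02 m).
It fails at once if the spray bottle is moved by more than 20 mm (distance of sprayer from where it was at the start of the episode above 0.02 m).
It also fails if it takes over 40 s, if anything falls off the work surface, if the arm or the gripper's body presses on something with over 40 N, if the wrist force passes 120 N, or if a joint passes its speed limit or range.

## Robot

A 6-joint arm with a two-finger parallel gripper is mounted at the origin on the work surface. World frame = base frame: x ahead of the robot, y to its left, z up, the work surface at z = 0. Lengths are in m, angles in rad, forces in N, time in s.
With the tool pointing down it reaches from about 0.25 to 0.775 m from the base axis. Payload 4 kg.
Tool frame: the origin (TCP) lies midway between the tips of the shut fingers; the grasp point (between the pads) lies grip_point_offset behind it (grip_point_offset is the distance from the TCP to the grasp point, in m); z points along the fingers, y is the line along which they close (so a half turn about z gives the same grasp; the last joint's range is limited). The gripper opens to 94 mm and grips with 3 to 60 N. Pads are 16 mm wide; open, the fingers measure 119 mm over their backs; the gripper's body (75 mm by 177 mm) begins 78 mm behind the grasp point.
Start: joints at [1.235, 0.087, 1.371, -0, 1.684, -0.103], TCP at [0.127, 0.535, 0.206] pointing down, gripper open.
Joint ranges: [-3.1, 3.1], [-0.76, 2.03], [0.27, 2.55], [-1.08, 4.22], [0.17, 2.65], [-2.57, 2.57]. Speed limits (rad/s): [2.79, 2.79, 3.14, 3.14, 3.14, 3.14].

## Interface

Orientations are given as [roll, pitch, yaw] about the fixed x, y, z axes, in that order (R = Rz(yaw) Ry(pitch) Rx(roll)).
In Python, from bench import * gives the robot as it stands. The module is installed in compiled form; this text tells all that it offers.
- The arm moves only by the tool apply_moves, never from a script. Its argument "commands" is a list of rows, each a list of 7 numbers: the turn, a rotation vector about the world's x, y, z in rad, then the shift along the world's x, y, z in m, then the opening in per cent of the stroke, from 0 (shut) to 100 (fully open). In form: [[ax, ay, az, x, y, z, jaw], ...]. A call has exactly 5 rows; each row is the pose to reach, as a shift and turn from the pose commanded when the call began; what a row does not reach only later rows make up. A row lasts 1/10 s, in which the tool goes at most 50 mm and 8.59 degrees, less where a joint would pass 70% of its speed; a pose out of reach is approached as far as the arm can. A call with a gripper value outside its range is refused whole. The fingers move at their own pace and stop on an object; the grip force is fixed at half the most. Time passes only in rows, so rows that repeat a pose let the fingers close, or fill a call up. It gives the time, the measured TCP pose, the force, the opening and the grip force at its end, in the units of the state.
- get_obs(): the state, without advancing time (a new reading comes with each control period).
- snapshot(name): name is "scene" or "top"; returns a dict with "pixels" (480x640x3 uint8, red, green, blue), "vertical_fov" (degrees; the focal length in pixels is half the picture's height over the tangent of half this angle, whatever the lens; pixels are square), "cx", "cy" (the principal point, pixels), "rvec" (rotation vector, rad) and "tvec" (3), from world to camera coordinates, as OpenCV has them. Camera axes: x right, y down, z forward; pixel columns grow to the right and rows downward; lengths in m; the calibration is good to about 2 mm. A picture is of the moment at which its call begins. There is no depth.
- close_job(): hands the job in; it is judged then, once.
Trained networks look in the newest picture that a camera, given by its name, has taken for a name from the list of things; names that differ only in an ending like _2 or _b are one class to them, and where a whole thing is asked for, a point or a joint stands for the part that bears it (a point fixed in the world has none). Each returns a list of dicts, best first, with "score" (0 to 1); they miss things now and then, are a little off and sometimes report something else, mostly with a low value. They report only what shows in the picture. A call takes as long as a camera call. They do not tell look-alikes from the thing itself.
- masks_of(camera, query): "mask" (480x640 bool, what is visible of it) and "extent" ([left, top, right, bottom] in pixels, round what is visible of it).
- place_of(camera, query): "pixel" ([column, row] in pixels: a listed point, or the origin of a listed thing).
The state is a dict: "time": time; "joint_positions": joint angles; "qvel": joint speeds; "joint_torque": joint torques, N m; "tool_pos": TCP position; "ee_rot": TCP orientation; "wrist_force": force on the tool from outside, world axes, zero at the start; "wrist_torque": the same for the moment, N m; "width": finger opening in m; "finger_force": force on a finger pad.
Only numpy, scipy, OpenCV 4.12 (cv2) and the standard library are available. Lean on these libraries where they do the work, as an engineer would, in place of code of your own. Each camera call takes 0.05 s, during which the arm holds its last target. There are 200 camera calls.

## Working session

There is one attempt and no reset: what is moved stays moved. The work goes in short steps, Python scripts to look and compute and a tool call to move; the robot and the scene stay as the last step left them, time stands still between calls to the robot, and variables do not carry over. Pictures are saved under pics/ and viewed, at most 10 in all, crops included, and the job is handed in when it is done.

Besides the shell and the picture viewer there is one more tool, called after "Emit:" as name([rows], argument=value, ...), one row to a line, values as JSON. apply_moves: Moves the arm, as the interface text tells. Its arguments: {"type":"object","properties":{"commands":{"type":"array"}},"required":["commands"]}

```bash
mkdir -p pics; cat > h.py <<'E'
from bench import *
import numpy as np, cv2
def cam(s):
    f=240/np.tan(np.radians(s["vertical_fov"])/2)
    K=np.array([[f,0,s["cx"]],[0,f,s["cy"]],[0,0,1.]])
    return K,np.array(s["rvec"],float),np.array(s["tvec"],float)
def back(s,px,z):
    K,r,t=cam(s);R=cv2.Rodrigues(r)[0];c=-R.T@t
    d=R.T@np.linalg.inv(K)@np.array([px[0],px[1],1.])
    return c+d*(z-c[2])/d[2]
def proj(s,P):
    K,r,t=cam(s);return cv2.projectPoints(np.array(P,float).reshape(-1,1,3),r,t,K,None)[0].reshape(-1,2)
def save(n,im,sc=1):
    cv2.imwrite('pics/'+n,cv2.resize(im[:,:,::-1],None,fx=sc,fy=sc,interpolation=cv2.INTER_CUBIC))
E
python3 - <<'E'
from h import *
for c in("scene","top"):
    s=snapshot(c);save(c+'0.png',s["pixels"]); K,r,t=cam(s);print(c,K[0,0],s["cx"],s["cy"],-cv2.Rodrigues(r)[0].T@t)
    for q in("tray","rack_deck","rack","frog","pot","trowel","sprayer"):
        print(q,[(round(m["score"],2),[int(v) for v in m["extent"]]) for m in masks_of(c,q)],[(round(m["score"],2),np.round(m["pixel"]),np.round(back(s,m["pixel"],.05 if q=="rack_deck" else 0),3)) for m in place_of(c,q)])
print(get_obs())
E
```

```text
scene 492.6396483377656 326.15196942938314 248.91013467473587 [ 1.11854185 -0.64613234  0.98599919]
tray [(0.64, [240, 252, 286, 327]), (0.64, [147, 248, 219, 283]), (0.6, [269, 233, 308, 259]), (0.56, [193, 299, 221, 358])] [(0.96, array([289., 253.]), array([ 0.451, -0.05 ,  0.   ])), (0.94, array([265., 292.]), array([ 0.499, -0.186,  0.   ])), (0.79, array([209., 334.]), array([ 0.487, -0.356,  0.   ]))]
rack_deck [(0.65, [356, 180, 427, 220])] [(0.85, array([420., 214.]), array([0.66 , 0.256, 0.05 ]))]
rack [(0.61, [348, 177, 435, 240])] [(0.7, array([389., 219.]), array([0.58 , 0.231, 0.   ])), (0.62, array([420., 286.]), array([0.783, 0.085, 0.   ]))]
frog [(0.74, [405, 261, 434, 294])] []
pot [(0.79, [351, 288, 403, 345])] [(0.79, array([374., 329.]), array([ 0.772, -0.094, -0.   ]))]
trowel [(0.68, [132, 334, 230, 418])] [(0.76, array([182., 378.]), array([ 0.53 , -0.469,  0.   ]))]
sprayer [(0.6, [445, 106, 481, 191])] [(0.64, array([456., 178.]), array([0.628, 0.513, 0.   ]))]
top 485.2621137241288 324.2864573973825 240.52810226713964 [0.34342302 0.01089692 1.55338868]
tra
[... 950 characters left out ...]
, 0.   ]))]
{'time': 1.5, 'joint_positions': array([ 1.23491102e+00,  8.71763612e-02,  1.37069635e+00,  2.54655117e-05,
        1.68362985e+00, -1.03146745e-01]), 'qvel': array([-0.00096168,  0.00028238, -0.00093407, -0.00178818, -0.00013666,
        0.00021511]), 'joint_torque': array([-1.03698429e-03, -3.40053892e+01, -3.02579856e+01,  7.15575926e-02,
        2.40175473e-02,  2.00397864e-06]), 'tool_pos': array([0.12687758, 0.53517487, 0.20552067]), 'ee_rot': array([ 3.14150043e+00, -1.58918617e-05,  2.90885696e+00]), 'wrist_force': array([ 0.42272594,  0.2744558 , -0.66240323]), 'wrist_torque': array([0.01530487, 0.01608987, 0.01732879]), 'finger_force': 0.0, 'width': 0.09397441673469556}
```

View pics/scene0.png

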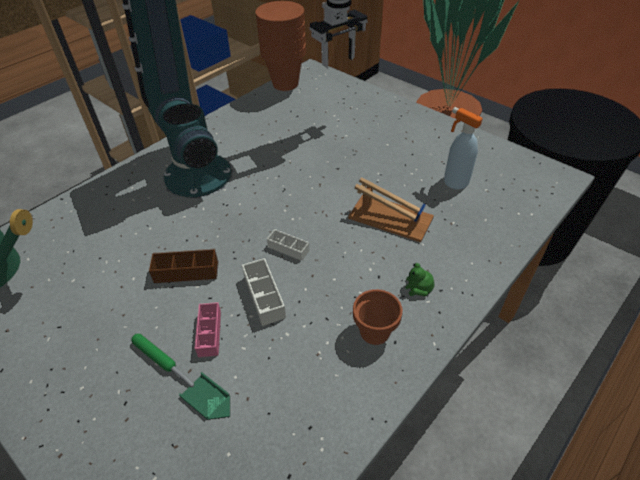

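View pics/top0.png

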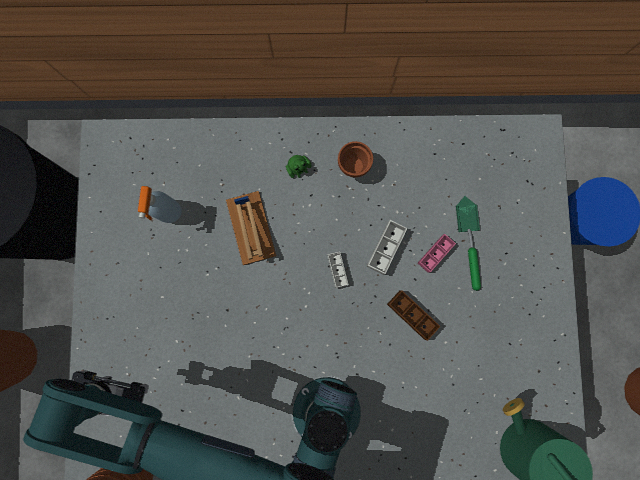

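The look-alikes in the top picture are:
- the brown tray at (414,315)
- the pink tray at (438,253)
- the small white tray at (338,270)
- the large white tray at (388,248), which is the one described

The rack is at (250,228), with its blue stop at (242,200) on the far side, so uphill points back towards the robot.

```bash
cat > fit.py <<'E'
from h import *
from scipy.optimize import minimize
def hullmask(s,P):
    m=np.zeros((1920,2560),np.uint8);p=cv2.convexHull((proj(s,P)*4+1.5).astype(np.float32))
    cv2.fillConvexPoly(m,np.round(p).astype(np.int32),1);return m>0
def box(x0,x1,y0,y1,z0,z1): return np.array([[x,y,z] for x in(x0,x1) for y in(y0,y1) for z in(z0,z1)])
def Rz(a): return cv2.Rodrigues(np.array([0,0,float(a)]))[0]
def up(m): return cv2.resize(m.astype(np.uint8),(2560,1920),interpolation=cv2.INTER_LINEAR)>0
def fit(S,M,parts,x0,steps=(.006,.006,.06)):
    M=[cv2.resize(m.astype(np.float32),(2560,1920))>.5 for m in M]
    def cost(v):
        c=0
        for s,m in zip(S,M):
            h=np.zeros((1920,2560),bool)
            for P in parts: h|=hullmask(s,P@Rz(v[2]).T+[v[0],v[1],0])
            c+=1-(h&m).sum()/(h|m).sum()
        return c
    sim=np.array([x0]+[np.array(x0)+np.eye(3)[i]*steps[i] for i in range(3)])
    r=minimize(cost,x0,method='Nelder-Mead',options=dict(initial_simplex=sim,xatol=2e-4,fatol=1e-4));return r.x,r.fun
def draw(s,im,P,col):
    for a,b in((0,1),(0,2),(0,4),(1,3),(1,5),(2,3),(2,6),(4,5),(4,6),(3,7),(5,7),(6,7)):
        q=np.round((proj(s,P)*4+2)).astype(int);cv2.line(im,tuple(map(int,q[a])),tuple(map(int,q[b])),col,1,cv2.LINE_AA)
TR=[box(-.08,.08,-.03,.03,0,.05)]
R15=cv2.Rodrigues(np.array([0,-np.radians(15),0]))[0]
def dk(b): return b@R15.T+[-.0773,0,.05]
DECK=[dk(box(-.008,.187,y0,y1,-.012,0)) for y0,y1 in((-.022,-.010),(.010,.022))]+[dk(box(-.008,0,-.022,.022,-.012,.022))]
BASE=[box(-.11,.11,-.055,.055,0,.012)]
E
cat > run1.py <<'E'
from fit import *
S=[snapshot(c) for c in("top","scene")]
def near(c,q,px):
    L=masks_of(c,q);return min(L,key=lambda m:np.hypot((m["extent"][0]+m["extent"][2])/2-px[0],(m["extent"][1]+m["extent"][3])/2-px[1]))["mask"]
T=[near("top","tray",(388,246)),near("scene","tray",(263,290))]
D=[near("top","rack",(250,228)),near("scene","rack",(391,208))]
tp=[]
for k in([0,1],[0],[1]):
    x,f=fit([S[i] for i in k],[T[i] for i in k],TR,[.51,-.18,-.45]);tp.append(x);print("tray",k,x.round(4),round(f,3))
rp=[]
for k in([0,1],[0],[1]):
    x,f=fit([S[i] for i in k],[D[i] for i in k],DECK+BASE,[.576,.233,np.pi+.2]);rp.append(x);print("rack",k,x.round(4),round(f,3))
a=[]
for s,(ct,cr) in zip(S,(((388,246),(250,228)),((263,290),(391,208)))):
    im=cv2.resize(s["pixels"],(2560,1920),interpolation=cv2.INTER_CUBIC)
    draw(s,im,TR[0]@Rz(tp[0][2]).T+[*tp[0][:2],0],(255,0,0))
    for P in DECK+BASE: draw(s,im,P@Rz(rp[0][2]).T+[*rp[0][:2],0],(255,0,255))
    a.append(np.hstack([im[4*c[1]-150:4*c[1]+150,4*c[0]-200:4*c[0]+200] for c in(ct,cr)]))
save('fit1.png',np.vstack(a))
E
python3 run1.py
```

```text
tray [0, 1] [ 0.5064 -0.1952 -0.4761] 0.091
tray [0] [ 0.5062 -0.1957 -0.48  ] 0.041
tray [1] [ 0.5064 -0.1946 -0.4705] 0.041
rack [0, 1] [0.5777 0.237  3.4044] 0.099
rack [0] [0.5775 0.2361 3.4061] 0.023
rack [1] [0.5772 0.2379 3.4046] 0.072
```

View pics/fit1.png

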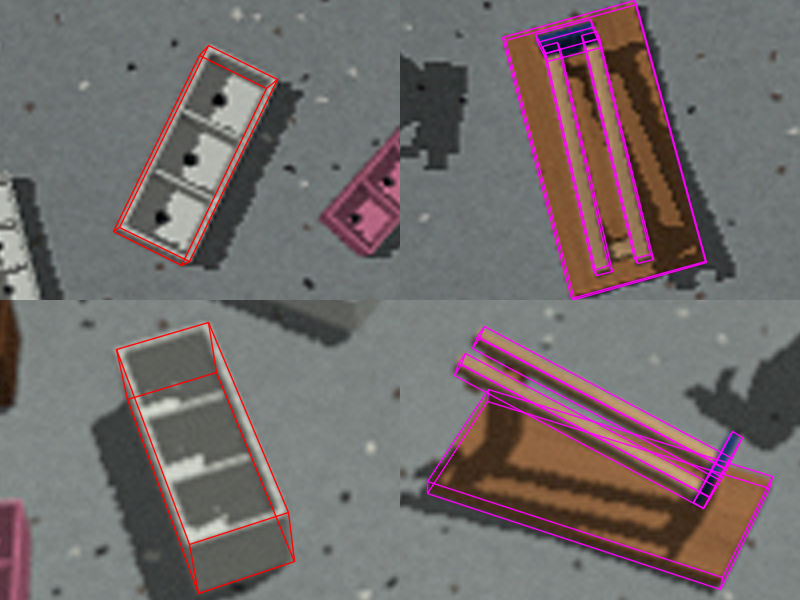

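The fits from both cameras agree: the tray is at (0.506, -0.195) with yaw -0.476, and its size matches the description. The rack is at (0.577, 0.237) with yaw 3.405. The crop confirms the large white tray with three cells, and both overlays match their edges.

```bash
python3 -c "
import bench;print(bench.grip_point_offset, get_obs() if 0 else bench.get_obs()['time'])"
```

```text
0.0188 1.8
```

Emit:
apply_moves([
  [0,0,-0.04,0.023,-0.044,0,100],
  [0,0,-0.08,0.046,-0.088,0,100],
  [0,0,-0.12,0.069,-0.132,0,100],
  [0,0,-0.16,0.092,-0.176,0,100],
  [0,0,-0.2,0.115,-0.22,0,100],
])

```text
time: 2.3
tool_pos: [0.2423, 0.3135, 0.2056]
ee_rot: [3.141, 0.001, 2.708]
wrist_force: [1.0, 0.5, 0.5]
width: 0.0939
finger_force: 0.0
```

Emit:
apply_moves([
  [0,0,-0.01,0.023,-0.044,0,100],
  [0,0,-0.02,0.046,-0.088,0,100],
  [0,0,-0.03,0.069,-0.132,0,100],
  [0,0,-0.04,0.092,-0.176,0,100],
  [0,0,-0.043,0.115,-0.22,0,100],
])

```text
time: 2.8
tool_pos: [0.3574, 0.0933, 0.206]
ee_rot: [3.14, 0.001, 2.666]
wrist_force: [0.8, -0.0, 0.3]
width: 0.094
finger_force: 0.0
```

Emit:
apply_moves([
  [0,0,0,0.023,-0.044,0,100],
  [0,0,0,0.046,-0.088,0,100],
  [0,0,0,0.069,-0.132,0,100],
  [0,0,0,0.092,-0.176,0,100],
  [0,0,0,0.115,-0.22,0,100],
])

```text
time: 3.3
tool_pos: [0.4725, -0.127, 0.2058]
ee_rot: [3.141, 0.001, 2.665]
wrist_force: [1.3, 1.2, 0.9]
width: 0.0942
finger_force: 0.0
```

Emit:
apply_moves([
  [0,0,0,0.017,-0.034,0,100],
  [0,0,0,0.034,-0.068,-0.02,100],
  [0,0,0,0.034,-0.068,-0.06,100],
  [0,0,0,0.034,-0.068,-0.1,100],
  [0,0,0,0.034,-0.068,-0.12,100],
])

```text
time: 3.8
tool_pos: [0.5038, -0.1923, 0.0812]
ee_rot: [3.141, -0.006, 2.665]
wrist_force: [-1.5, 0.6, 0.5]
width: 0.0941
finger_force: 0.0
```

```bash
python3 - <<'E'
from fit import *
a=[]
for c,p in(("top",(388,246)),("scene",(263,290))):
    s=snapshot(c);im=cv2.resize(s["pixels"],(2560,1920),interpolation=cv2.INTER_CUBIC)
    draw(s,im,TR[0]@Rz(-.476).T+[.5064,-.1952,0],(255,0,0));a.append(im[4*p[1]-220:4*p[1]+220,4*p[0]-200:4*p[0]+200])
save('g1.png',np.hstack(a));print(get_obs()["tool_pos"],get_obs()["ee_rot"])
E
```

```text
[ 0.5031896  -0.19161483  0.08116733] [ 3.14155034 -0.00873213  2.66550671]
```

View pics/g1.png

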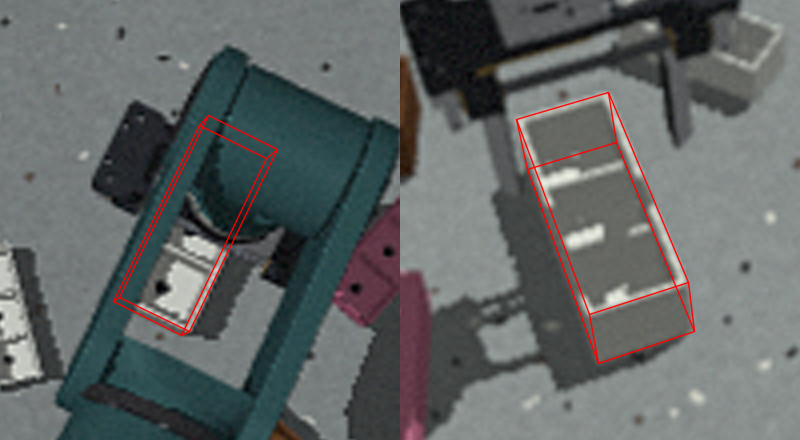

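Top and scene views show the tray unmoved, with the fingers on either side of its middle. The scene shadow shows clear floor around it.

Emit:
apply_moves([
  [0,0,0,0.001,-0.001,-0.02,100],
  [0,0,0,0.001,-0.002,-0.04,100],
  [0,0,0,0.001,-0.002,-0.058,100],
  [0,0,0,0.001,-0.002,-0.068,100],
  [0,0,0,0.001,-0.002,-0.068,100],
])

```text
time: 4.4
tool_pos: [0.5067, -0.1946, 0.0173]
ee_rot: [3.142, -0.001, 2.666]
wrist_force: [0.6, -0.5, 0.1]
width: 0.094
finger_force: 0.0
```

Emit:
apply_moves([
  [0,0,0,0,0,0,60],
  [0,0,0,0,0,0,50],
  [0,0,0,0,0,0,50],
  [0,0,0,0,0,0,50],
  [0,0,0,0,0,0,50],
])

```text
time: 4.9
tool_pos: [0.5072, -0.1952, 0.0181]
ee_rot: [-3.141, 0.001, 2.666]
wrist_force: [0.1, 0.3, 0.1]
width: 0.0599
finger_force: 30.0
```

Emit:
apply_moves([
  [0,0,0,0,0,0.01,50],
  [0,0,0,0,0,0.03,50],
  [0,0,0,0,0,0.065,50],
  [0,0,0,0,0,0.1,50],
  [0,0,0,0,0,0.13,50],
])

```text
time: 5.4
tool_pos: [0.5071, -0.1948, 0.15]
ee_rot: [3.141, 0.001, 2.666]
wrist_force: [0.9, -0.1, -0.5]
width: 0.0597
finger_force: 30.0
```

Emit:
apply_moves([
  [0,0,0.06,0.003,0.02,0.02,50],
  [0,0,0.13,0.008,0.055,0.035,50],
  [0,0,0.2,0.015,0.095,0.04,50],
  [0,0,0.27,0.022,0.135,0.04,50],
  [0,0,0.34,0.029,0.175,0.04,50],
])

```text
time: 5.9
tool_pos: [0.5361, -0.0184, 0.1887]
ee_rot: [3.141, 0.002, 3.008]
wrist_force: [0.7, -0.1, -0.6]
width: 0.06
finger_force: 30.0
```

Emit:
apply_moves([
  [0,0,0.07,0.007,0.04,0,50],
  [0,0,0.14,0.014,0.08,0,50],
  [0,0,0.21,0.021,0.12,0,50],
  [0,0,0.28,0.028,0.16,0,50],
  [0,0,0.34,0.033,0.19,0,50],
])

```text
time: 6.4
tool_pos: [0.5687, 0.1727, 0.188]
ee_rot: [3.141, 0.0, -2.933]
wrist_force: [0.3, -0.3, -1.0]
width: 0.0598
finger_force: 30.0
```

Emit:
apply_moves([
  [0,0,0.03,0.006,0.03,0,50],
  [0,0,0.059,0.011,0.055,0,50],
  [0,0,0.059,0.012,0.066,0,50],
  [0,0,0.059,0.012,0.066,0,50],
  [0,0,0.059,0.012,0.066,0,50],
])

```text
time: 6.9
tool_pos: [0.5807, 0.2353, 0.1876]
ee_rot: [-3.141, -0.001, -2.879]
wrist_force: [-0.1, -0.1, -1.0]
width: 0.06
finger_force: 30.0
```

Emit:
apply_moves([
  [-0.017,0.063,0,0,0,0,50],
  [-0.034,0.126,0,0,0,0,50],
  [-0.051,0.19,0,0,0,0,50],
  [-0.068,0.253,0,0,0,0,50],
  [-0.068,0.253,0,0,0,0,50],
])

```text
time: 7.4
tool_pos: [0.582, 0.2345, 0.1856]
ee_rot: [-3.141, -0.265, -2.881]
wrist_force: [-0.2, -0.3, -1.4]
width: 0.0597
finger_force: 30.0
```

```bash
cat > goal.py <<'E'
from fit import *
from scipy.spatial.transform import Rotation as Ro
def goal(xd=.083,h=0,off=(0,0,.018)):
    rk=np.array([.5777,.237,0]);yaw=3.4045
    Rd=Rz(yaw)@R15
    o=rk+Rz(yaw)@[-.0773,0,.05]
    return o+Rd@np.array([xd+off[0],off[1],h+off[2]]),Rd
def toolR(o): return Ro.from_euler('xyz',o["ee_rot"]).as_matrix()
F=np.diag([1,-1,-1.])
E
python3 - <<'E'
from goal import *
o=get_obs();g,Rd=goal(h=.03);R=toolR(o)
print(o["tool_pos"],"goal h30",g,"h0",goal()[0],"shift",g-o["tool_pos"],"n",Rd[:,2],"u",Rd[:,0])
print("rot err",Ro.from_matrix(Rd@F@R.T).as_rotvec(), Ro.from_matrix(R@F).as_euler('xyz'))
P=TR[0]@(R@F).T+o["tool_pos"]-.018*(R@F)[:,2]
a=[]
for c,p in(("top",(250,228)),("scene",(391,190))):
    s=snapshot(c);im=cv2.resize(s["pixels"],(2560,1920),interpolation=cv2.INTER_CUBIC)
    draw(s,im,P,(255,0,0));a.append(im[4*p[1]-220:4*p[1]+220,4*p[0]-200:4*p[0]+200])
save('t1.png',np.hstack(a))
E
```

```text
[0.5819741  0.2345328  0.18559084] goal h30 [0.58692327 0.23948232 0.11784642] h0 [0.5794255  0.2374644  0.08886865] shift [ 0.00494916  0.00494952 -0.06774442] n [0.24992563 0.06726425 0.96592583] u [-0.93273514 -0.25103359  0.25881905]
rot err [ 0.00105967 -0.00265386  0.00250336] [ 3.49253301e-04 -2.64637020e-01 -2.88127954e+00]
```

View pics/t1.png

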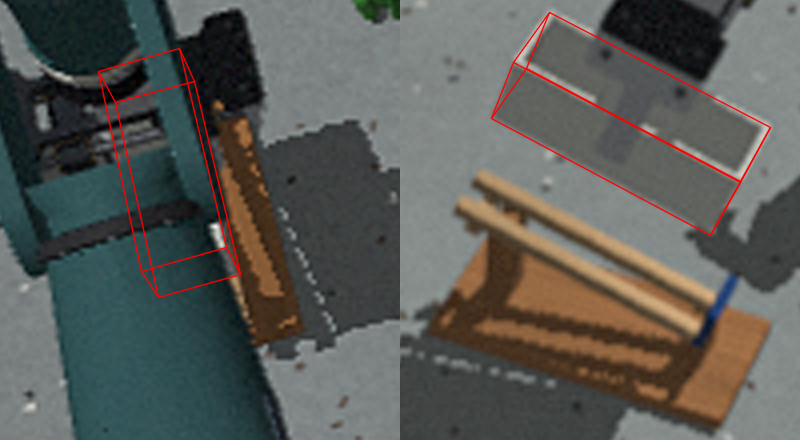

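The picture shows the tray held open side up, and the drawn pose matches its edges with the expected 15° tilt. The rack below it is clear.

Emit:
apply_moves([
  [0.001,-0.003,0.002,0.002,0.002,-0.02,50],
  [0.001,-0.003,0.002,0.004,0.004,-0.045,50],
  [0.001,-0.003,0.002,0.005,0.005,-0.06,50],
  [0.001,-0.003,0.002,0.005,0.005,-0.068,50],
  [0.001,-0.003,0.002,0.005,0.005,-0.068,50],
])

```text
time: 8.0
tool_pos: [0.585, 0.2407, 0.1186]
ee_rot: [3.141, -0.261, -2.877]
wrist_force: [1.1, -0.2, -0.5]
width: 0.06
finger_force: 30.0
```

Emit:
apply_moves([
  [0,0,0,-0.001,0,-0.005,50],
  [0,0,0,-0.002,-0.001,-0.01,50],
  [0,0,0,-0.004,-0.001,-0.015,50],
  [0,0,0,-0.005,-0.001,-0.019,50],
  [0,0,0,-0.005,-0.001,-0.02,50],
])

```text
time: 8.5
tool_pos: [0.5804, 0.2401, 0.0989]
ee_rot: [3.141, -0.26, -2.876]
wrist_force: [0.2, 0.5, 0.1]
width: 0.06
finger_force: 30.0
```

```bash
cat > chk.py <<'E'
from goal import *
import sys
o=get_obs();R=toolR(o);g,Rd=goal(0,0,(0,0,0))
B=o["tool_pos"]-.018*(R@F)[:,2]
print("tray in deck (mm)",(Rd.T@(B-g)*1000).round(1),"rot err",Ro.from_matrix(Rd@F@R.T).as_rotvec().round(4),"F",o["wrist_force"].round(2),o["time"])
s=snapshot("scene");im=cv2.resize(s["pixels"],(2560,1920),interpolation=cv2.INTER_CUBIC)
draw(s,im,TR[0]@(R@F).T+B,(255,0,0));save(sys.argv[1],im[4*195-220:4*195+220,4*391-250:4*391+250])
E
python3 chk.py t2.png
```

```text
tray in deck (mm) [83.9 -2.3 10.1] rot err [-0.0009  0.0017 -0.0024] F [0.24 0.48 0.05] 8.5
```

View pics/t2.png

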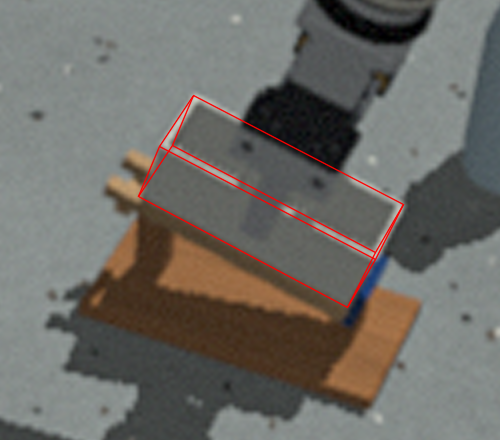

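The tray sits about 10 mm above the rails, in line with them and just inside the blue stop. I'll correct 2 mm sideways and ease it down.

Emit:
apply_moves([
  [0,0,0,0,-0.001,-0.002,50],
  [0,0,0,0,-0.002,-0.004,50],
  [0,0,0,-0.001,-0.002,-0.006,50],
  [0,0,0,-0.001,-0.002,-0.008,50],
  [0,0,0,-0.001,-0.002,-0.008,50],
])

```text
time: 9.05
tool_pos: [0.5797, 0.2381, 0.0911]
ee_rot: [3.141, -0.259, -2.876]
wrist_force: [0.8, 0.8, -0.6]
width: 0.0599
finger_force: 30.0
```

Emit:
apply_moves([
  [0,0,0,0,0,-0.0005,50],
  [0,0,0,0,0,-0.001,50],
  [0,0,0,0,0,-0.0015,50],
  [0,0,0,0,0,-0.0015,50],
  [0,0,0,0,0,-0.0015,50],
])

```text
time: 9.55
tool_pos: [0.5799, 0.2382, 0.09]
ee_rot: [3.141, -0.259, -2.876]
wrist_force: [0.4, -0.7, -1.4]
width: 0.0596
finger_force: 30.0
```

Emit:
apply_moves([
  [0,0,0,0,0,-0.0005,50],
  [0,0,0,0,0,-0.001,50],
  [0,0,0,0,0,-0.001,50],
  [0,0,0,0,0,-0.001,50],
  [0,0,0,0,0,-0.001,50],
])

```text
time: 10.05
tool_pos: [0.5799, 0.2382, 0.089]
ee_rot: [3.141, -0.259, -2.876]
wrist_force: [0.2, 0.1, -1.0]
width: 0.0601
finger_force: 30.0
```

Emit:
apply_moves([
  [0,0,0,0,0,-0.0005,50],
  [0,0,0,0,0,-0.001,50],
  [0,0,0,0,0,-0.001,50],
  [0,0,0,0,0,-0.001,50],
  [0,0,0,0,0,-0.001,50],
])

```text
time: 10.55
tool_pos: [0.5798, 0.2382, 0.0882]
ee_rot: [3.141, -0.259, -2.876]
wrist_force: [-0.3, -0.2, 1.3]
width: 0.0596
finger_force: 30.0
```

Emit:
apply_moves([
  [0,0,0,0,0,-0.0005,50],
  [0,0,0,0,0,-0.001,50],
  [0,0,0,0,0,-0.001,50],
  [0,0,0,0,0,-0.001,50],
  [0,0,0,0,0,-0.001,50],
])

```text
time: 11.05
tool_pos: [0.5798, 0.2382, 0.0881]
ee_rot: [3.141, -0.258, -2.876]
wrist_force: [-2.3, -1.1, 5.3]
width: 0.06
finger_force: 30.0
```

```bash
python3 chk.py t3.png
```

```text
tray in deck (mm) [82.2 -0.6 -0.5] rot err [-0.0013  0.0031 -0.0022] F [-2.25 -1.07  5.28] 11.05
```

Contact at 5 N, and the numbers match the goal pose. I'll release slowly.

Emit:
apply_moves([
  [0,0,0,0,0,0.0005,50],
  [0,0,0,0,0,0.0005,64],
  [0,0,0,0,0,0.0005,70],
  [0,0,0,0,0,0.0005,80],
  [0,0,0,0,0,0.0005,90],
])

```text
time: 11.6
tool_pos: [0.5799, 0.2382, 0.0866]
ee_rot: [3.141, -0.259, -2.876]
wrist_force: [0.5, -0.4, -0.2]
width: 0.0787
finger_force: 0.0
```

Emit:
apply_moves([
  [0,0,0,0,0,0,100],
  [0,0,0,0,0,0,100],
  [0,0,0,0.001,0,0.005,100],
  [0,0,0,0.003,0.001,0.01,100],
  [0,0,0,0.005,0.001,0.02,100],
])

```text
time: 12.1
tool_pos: [0.5848, 0.2392, 0.1076]
ee_rot: [3.141, -0.26, -2.876]
wrist_force: [-0.5, -0.3, 0.9]
width: 0.0937
finger_force: 0.0
```

Emit:
apply_moves([
  [0,0,0,0.005,0.001,0.02,100],
  [0,0,0,0.01,0.003,0.04,100],
  [0,0,0,0.018,0.005,0.07,100],
  [0,0,0,0.026,0.007,0.1,100],
  [0,0,0,0.026,0.007,0.12,100],
])

```text
time: 12.6
tool_pos: [0.6121, 0.2464, 0.2309]
ee_rot: [3.141, -0.254, -2.877]
wrist_force: [0.8, -0.2, 0.5]
width: 0.0941
finger_force: 0.0
```

Emit:
apply_moves([
  [0,0,0,-0.02,-0.03,0.03,100],
  [0,0,0,-0.04,-0.07,0.05,100],
  [0,0,0,-0.06,-0.11,0.05,100],
  [0,0,0,-0.08,-0.15,0.05,100],
  [0,0,0,-0.1,-0.19,0.05,100],
])

```text
time: 13.1
tool_pos: [0.5102, 0.0548, 0.279]
ee_rot: [-3.141, -0.256, -2.876]
wrist_force: [1.5, -0.5, 0.0]
width: 0.0939
finger_force: 0.0
```

Emit:
apply_moves([
  [0,0,0,-0.01,-0.04,0,100],
  [0,0,0,-0.02,-0.08,0,100],
  [0,0,0,-0.03,-0.12,0,100],
  [0,0,0,-0.03,-0.14,0,100],
  [0,0,0,-0.03,-0.14,0,100],
])

```text
time: 13.6
tool_pos: [0.4807, -0.0861, 0.2787]
ee_rot: [-3.141, -0.257, -2.881]
wrist_force: [-0.7, 1.0, 0.7]
width: 0.0941
finger_force: 0.0
```

```bash
python3 - <<'E'
from goal import *
S=[snapshot(c) for c in("top","scene")];M=[]
for c,s in zip(("top","scene"),S):
    p=proj(s,[.577,.237,.09])[0]
    L=masks_of(c,"tray");m=min(L,key=lambda m:np.hypot((m["extent"][0]+m["extent"][2])/2-p[0],(m["extent"][1]+m["extent"][3])/2-p[1]));M.append(m["mask"]);print(c,m["extent"],p)
g,Rd=goal(.0,0,(0,0,0))
T=TR[0]@R15.T+[-.0773,0,.05]+R15@[.08,0,0]
for k in([0,1],[0],[1]):
    x,f=fit([S[i] for i in k],[M[i] for i in k],[T],[.577,.237,3.4045])
    d=Rz(3.4045).T@np.array([x[0]-.5777,x[1]-.237,0]);print(k,x.round(4),round(f,3),"deck dx(hor),dy mm",(d*1000).round(1))
x,f=fit(S,M,[T],[.577,.237,3.4045])
a=[]
for s in S:
    c=proj(s,[.577,.237,.08])[0].astype(int);im=cv2.resize(s["pixels"],(2560,1920),interpolation=cv2.INTER_CUBIC)
    a.append(im[4*c[1]-200:4*c[1]+200,4*c[0]-200:4*c[0]+200].copy())
save('end.png',np.hstack(a))
for q in("frog","pot","trowel","sprayer"): print(q,[np.round(m["extent"]) for m in masks_of("scene",q)][:1])
E
```

```text
top [226.6, 194.1, 262.8, 252.8] [246.52648593 223.42184034]
scene [365.2, 163.3, 428.3, 221.2] [392.60671863 193.77966117]
[0, 1] [0.5752 0.2386 3.4049] 0.086 deck dx(hor),dy mm [ 2.  -2.2  0. ]
[0] [0.5747 0.2384 3.4119] 0.052 deck dx(hor),dy mm [ 2.6 -2.1  0. ]
[1] [0.5754 0.2397 3.3907] 0.03 deck dx(hor),dy mm [ 1.5 -3.2  0. ]
frog [array([404., 265., 436., 293.])]
pot [array([353., 290., 401., 345.])]
trowel [array([133., 338., 230., 422.])]
sprayer [array([446., 107., 483., 190.])]
```

View pics/end.png

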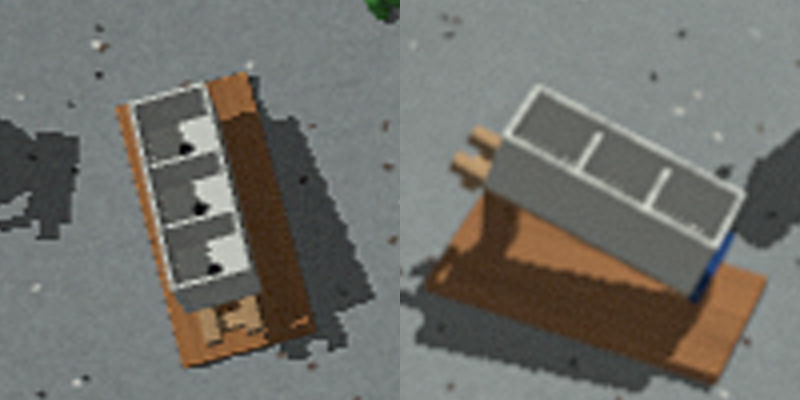

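The tray lies flat on the rails, open side up, with its lower end at the blue stop. It measures x ≈ 82 mm and y ≈ -2 mm in the rack_deck frame, and the bystanders have not moved.

```bash
python3 -c "
from bench import *
print(close_job())"
```

```text
the job is handed in; nothing more can be done
None
```

The large white tray is on the drain rack and the job is handed in (no verdict came back): it rests flat, open side up, about 2 mm from the stop and 2 mm off centre, the gripper is clear, and the frog, pot, trowel and spray bottle show no movement in the last picture.

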